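# Rack the lopsided disperser shaft

## Task

Move the disperser shaft from the saddles of the white drip tray into the blue storage rack, its disc standing in the yellow slot and its rod lying in both V saddles, and let go. Its heavy end makes it lopsided and the balance point is not known: grip the polished rod softly (about 30 N), make small trial lifts and shift the grip until it comes up level, and only then lift it clear and carry it, level all the way. Lower it gently without dropping it, and leave the green block and the jar between tray and rack where they stand.

Things in the scene. Friction and masses are not known exactly. Their poses are not given: they have to be found in the camera images.
- shaft: Polished, slippery steel rod (friction about 0.25), 14 mm across, 360 mm long, lying level. Origin on its axis at mid-length; x runs along the rod away from the disc; it may roll about x. Bare and grippable from x = -0.115 to +0.095; blue collar (20 mm across) from +0.150. Mass 0.42 to 0.90 kg with the disc. Its balance point differs every time: on the axis, 34 to 106 mm from the origin towards the disc (x = -0.034 to -0.106).
- disc_centre (a point): Centre of the shaft's steel disc with lavender paint on it, on the shaft's axis at its x = -0.170: 80 mm across, 5 mm thick, square to the rod, which ends 10 mm beyond it. Caked paint makes it lighter or heavier. Gripped with 30 N more than about 12 mm (heavy disc) to 25 mm (light disc) off balance, the shaft swings down in the fingers.
- drip_tray: White tray, fixed, 420 x 150 mm, rim 22 mm high; origin at the centre of its underside, x along the shaft, z up. Two steel V saddles (12 mm thick along x, 41 mm wide, tops 87 mm above the bench) at x = -0.135 and +0.115. The shaft starts in them, parallel to x, axis 80 mm above the bench, disc at the -x end, its origin within 10 mm of the tray's along x.
- rack: Blue storage rack, fixed, base plate 400 x 110 x 12 mm, origin at the centre of its underside, z up. V saddles like the tray's (tops 87 mm above the bench) at x = -0.135 and +0.115, yellow slot at its -x end. Seated, the shaft lies along the rack's x, its origin at (0, 0, 0.080) of the rack, its x axis the same way as the rack's, its disc in the slot.
- slot (a point): Slot for the disc between two yellow plates across the rack's x, at x = -0.170 of the rack: 9.6 mm wide, 90 mm long. This point: middle of the slot at the top of its straight walls, 56 mm above the bench; flared lips above it, to 65 mm, open to about 23 mm. The seated disc's lowest edge is 40 mm above the bench; the slot's floor is at 12 mm.
- green_block: Bystander: green block 70 x 45 x 35 mm standing between tray and rack; origin at its underside.
- sample_jar: Bystander: white lidded jar 46 mm across, 70 mm tall, standing between tray and rack; origin at its underside.

How it is judged:
On the way:
1. the shaft is lifted clear of the tray (its middle and its disc at least 25 mm above their resting height) and hangs level within 6 degrees (height (world z) of each of disc_centre, shaft above 0.105 m and contact force between shaft and drip_tray below 0.05 N and angle between shaft's own x axis and vertical between 1.4658 and 1.6758 rad), for 0.4 s.
At the end, for the whole second after the job is handed in: The shaft lies released and at rest in both V saddles of the rack (axis 80 mm above the bench within 3.5 mm, within 4 mm sideways, parallel to the rack within 3 degrees) with its disc in the yellow slot (within 4.5 mm of the slot's middle along the rack) (z of shaft in the frame of rack between 0.0765 and 0.0835 m and y of shaft in the frame of rack between -0.004 and 0.004 m and x of disc_centre in the frame of rack between -0.1745 and -0.1655 m and angle between the x axis of shaft and the x axis of rack, either way round below 0.05 rad and linear speed of shaft below 0.02 m/s and contact force between the fingers and shaft below 0.05 N); the robot touches nothing.
It fails at once if the shaft droops more than 12 degrees while it is carried (gripped higher than 130 mm above the bench, clear of tray and rack) (height (world z) of the grasp point above 0.13 m and contact force between the fingers and shaft above 1 N and (angle between shaft's own x axis and vertical below 1.3608 rad or angle between shaft's own x axis and vertical above 1.7808 rad) and contact force between shaft and drip_tray below 0.05 N and contact force between shaft and rack below 0.05 N).
It fails at once if the rod is squeezed too hard (over 40 N a finger, 80 N for both) (contact force between the fingers and shaft above 80 N).
It fails at once if the shaft is dropped (falls faster than 0.4 m/s out of the fingers) (contact force between the fingers and shaft below 0.05 N and linear speed of shaft above 0.4 m/s).
It fails at once if the shaft falls off its supports (axis under 55 mm) (height (world z) of shaft below 0.055 m).
It fails at once if the green block or the jar is pushed more than 25 mm (distance of any of green_block, sample_jar from where it was at the start of the episode above 0.025 m).
It also fails if it takes over 67 s, if anything falls off the work surface, if the arm or the gripper's body presses on something with over 40 N, if the wrist force passes 120 N, or if a joint passes its speed limit or range.

## Robot

A 6-joint arm with a two-finger parallel gripper is mounted at the origin on the work surface. World frame = base frame: x ahead of the robot, y to its left, z up, the work surface at z = 0. Lengths are in m, angles in rad, forces in N, time in s.
With the tool pointing down it reaches from about 0.35 to 0.775 m from the base axis. Payload 7.3 kg.
Tool frame: the origin (TCP) lies at the very end of the fingers, on their centre line; the grasp point (between the pads) lies 19 mm behind it; z points along the fingers, y is the line along which they close (so a half turn about z gives the same grasp; the last joint's range is limited). The gripper opens to 92 mm and grips with 3 to 60 N. Pads are 19 mm wide; open, the fingers measure 130 mm over their backs; the gripper's body (75 mm by 190 mm) begins 47 mm behind the grasp point.
Start: joints at [1.018, 0.342, 1.524, -0, 1.275, -0.146], TCP at [0.208, 0.482, 0.199] pointing down, gripper open.
Joint ranges: [-2.53, 2.53], [-0.77, 2.02], [0.04, 2.7], [-1, 4.14], [0.28, 2.66], [-3.11, 3.11]. Speed limits (rad/s): [2.57, 2.57, 3.14, 3.14, 3.14, 3.14].

## Interface

Orientations are given as [roll, pitch, yaw] about the fixed x, y, z axes, in that order (R = Rz(yaw) Ry(pitch) Rx(roll)).
In Python, from cell import robot gives the robot as it stands. The module is installed in compiled form; this text tells all that it offers.
- The arm moves only by the tool arm_command, never from a script. Its argument "moves" is a list of rows, each a list of 3 entries, a list of its own where there are three numbers: the shift along the tool's x, y, z in m, then the turn, a rotation vector about the tool's x, y, z in rad, then the finger opening in m, from 0 to 0.0918. In form: [[[dx, dy, dz], [ax, ay, az], claw], ...]. A call has exactly 5 rows; each row is the pose to reach, as a shift and turn from the pose commanded when the call began, along the tool's axes at that moment; what a row does not reach only later rows make up. A row lasts 1/10 s, in which the tool goes at most 50 mm and 8.59 degrees, less where a joint would pass 70% of its speed; a pose out of reach is approached as far as the arm can. A call with a gripper value outside its range is refused whole. The fingers move at their own pace and stop on an object; "squeeze" is the grip in N (left out, the last holds). Time passes only in rows, so rows that repeat a pose let the fingers close, or fill a call up. It gives the time, the measured TCP pose, the force, the opening and the grip force at its end, in the units of the state.
- robot.observe(): the state, without advancing time (a new reading comes with each control period).
- robot.read_camera(name): name is "scene" or "top"; returns the picture (420x560x3 uint8, red, green, blue); there is no depth.
- robot.camera_model(name): a dict with "fx", "fy", "cx", "cy" (pixels), "k1" (the pictures are not rectified: a ray, as slopes to the right and down, at radius r is drawn at 1 + k1 r^2 times it, then the intrinsics apply), "R" (3x3) and "t" (3): a world point X has camera coordinates R X + t. Camera axes: x right, y down, z forward; pixel columns grow to the right and rows downward; lengths in m; the calibration is good to about 2 mm. A picture is of the moment at which its call begins. camera_model takes no time and is no camera call.
- robot.hand_in(): hands the job in; it is judged then, once.
The state is a dict: "time": time; "qpos": joint angles; "qvel": joint speeds; "joint_efforts": joint torques, N m; "tool_pos": TCP position; "tool_rot": TCP orientation; "contact_force": force on the tool from outside, world axes, zero at the start; "torque": the same for the moment, N m; "opening": finger opening in m; "grip_force": force on a finger pad.
Only numpy, scipy, OpenCV 4.12 (cv2) and the standard library are available. Lean on these libraries where they do the work, as an engineer would, in place of code of your own. Each camera call takes 0.05 s, during which the arm holds its last target. There are 200 camera calls.

## Working session

There is one attempt and no reset: what is moved stays moved. The work goes in short steps, Python scripts to look and compute and a tool call to move; the robot and the scene stay as the last step left them, time stands still between calls to the robot, and variables do not carry over. Pictures are saved under pics/ and viewed, at most 10 in all, crops included, and the job is handed in when it is done.

Besides the shell and the picture viewer there is one more tool, called after "Call:" as name([rows], argument=value, ...), one row to a line, values as JSON. arm_command: Moves the arm, as the interface text tells. Its arguments: {"type":"object","properties":{"moves":{"type":"array"},"squeeze":{"type":"number"}},"required":["moves"]}

```bash
mkdir -p pics; python3 - <<'E'
from cell import robot
import cv2,numpy as np
print(robot.observe())
for n in("scene","top"):
    im=robot.read_camera(n); cv2.imwrite(f"pics/{n}0.png",im[:,:,::-1]); np.save(f"{n}0.npy",im)
    print(n,robot.camera_model(n))
E
```

```text
{'time': 0.0, 'qpos': array([ 1.01803486e+00,  3.42724041e-01,  1.52501388e+00, -1.78584357e-05,
        1.27542422e+00, -1.45997344e-01]), 'qvel': array([ 0.00072874, -0.00067866,  0.00279616, -0.00030694,  0.00047841,
       -0.00095486]), 'joint_efforts': array([ 1.46660997e-03, -4.31223929e+01, -2.44227755e+01,  7.19343452e-02,
        5.56252396e-02, -1.28746851e-04]), 'tool_pos': array([0.20745163, 0.48177635, 0.19854542]), 'tool_rot': array([-3.14003738e+00, -2.11432461e-04,  2.73483357e+00]), 'contact_force': array([-1.07644481, -0.76433479,  0.40254587]), 'torque': array([ 0.02231929, -0.02388765, -0.03034626]), 'grip_force': 0.0, 'opening': 0.09188880881194782}
scene {'fx': 441.7746126951507, 'fy': 441.7746126951507, 'cx': 275.25104529749245, 'cy': 213.065001535333, 'k1': -0.03612296019898512, 'R': array([[ 0.12047902,  0.99271418,  0.00183292],
       [ 0.723795  , -0.08657816, -0.68456192],
       [-0.67941563,  0.08380201, -0.72895241]]), 't': array([-0.03633482, -0.32221658,  1.43563063])}
top {'fx': 447.9116069093255, 'fy': 447.9116069093255, 'cx': 283.08833560520156, 'cy': 207.34060408416534, 'k1': -0.1205640057403043, 'R': array([[ 0.01754166, -0.99979823,  0.00978767],
       [-0.98074427, -0.01911006, -0.19435917],
       [ 0.194507  , -0.00618982, -0.9808816 ]]), 't': array([-0.02291849,  0.52335163,  1.00573107])}
```

View pics/top0.png

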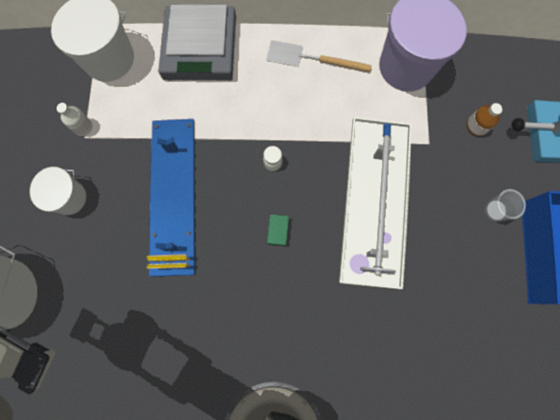

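View pics/scene0.png

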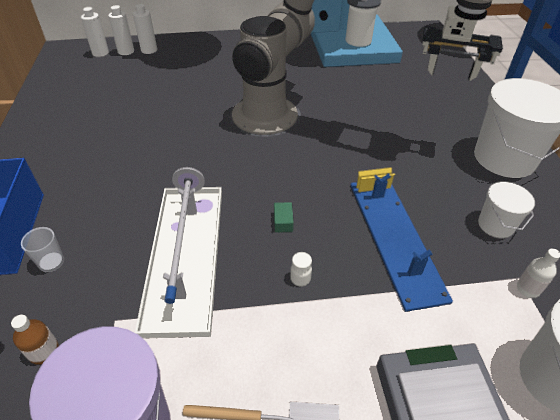

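```bash
cat > h.py <<'E'
import numpy as np,cv2
from cell import robot
M={n:robot.camera_model(n) for n in("scene","top")}
def rays(n,px):
    m=M[n];px=np.atleast_2d(px).astype(float)
    K=np.array([[m['fx'],0,m['cx']],[0,m['fy'],m['cy']],[0,0,1]])
    s=cv2.undistortPoints(px[:,None,:],K,np.array([m['k1'],0,0,0.]))[:,0]
    d=np.c_[s,np.ones(len(s))]@m['R']; return -m['R'].T@m['t'],d
def plane(n,px,z):
    c,d=rays(n,px); return c+d*((z-c[2])/d[:,2])[:,None]
def tri(p1,p2):
    c1,a=rays("top",p1);c2,b=rays("scene",p2);a=a[0];b=b[0]
    s=np.linalg.lstsq(np.c_[a,-b],c2-c1,rcond=None)[0]
    return (c1+s[0]*a+c2+s[1]*b)/2,np.linalg.norm(c1+s[0]*a-c2-s[1]*b)
def mask(im,lo,hi,box):
    h=cv2.cvtColor(im,cv2.COLOR_RGB2HSV);m=cv2.inRange(h,lo,hi);o=np.zeros_like(m)
    x0,y0,x1,y1=box;o[y0:y1,x0:x1]=m[y0:y1,x0:x1];return o
def pts(m): return np.argwhere(m)[:,::-1].astype(float)
E
python3 - <<'E'
from h import *
np.set_printoptions(precision=4,suppress=True)
T=np.load("top0.npy");S=np.load("scene0.npy")
B=((100,120,50),(125,255,255));Y=((20,120,80),(35,255,255))
print("cam",[(-m['R'].T@m['t']) for m in M.values()])
for n,im,bx in(("top",T,(135,105,210,285)),("scene",S,(340,170,460,315))):
    b=pts(mask(im,*B,bx)|mask(im,*Y,bx) if n=="top" else mask(im,*B,bx))
    P=plane(n,b,.012)
    r=cv2.minAreaRect(P[:,:2].astype(np.float32)*1000);print(n,"rack",r);print(cv2.boxPoints(r))
    y=pts(mask(im,*Y,bx));Q=plane(n,y,.065);r=cv2.minAreaRect(Q[:,:2].astype(np.float32)*1000);print("yellow",r,y.min(0),y.max(0))
for n,im,bx,z in(("top",T,(375,110,400,145),.08),("scene",S,(155,280,185,310),.08)):
    b=pts(mask(im,*B,bx));print(n,"collar",len(b),b.mean(0),b.min(0),b.max(0),plane(n,b,z)[:,:2].mean(0),plane(n,b,z)[:,0].max())
for n,im,bx in(("top",T,(330,105,420,300)),("scene",S,(130,180,228,340))):
    w=pts(mask(im,(0,0,150),(180,60,255),bx));P=plane(n,w,.022);r=cv2.minAreaRect(P[:,:2].astype(np.float32)*1000);print(n,"tray",r);print(cv2.boxPoints(r))
a=cv2.resize(T[110:295,335:415],None,fx=3,fy=3,interpolation=2);b=cv2.resize(T[110:295,135:215],None,fx=3,fy=3,interpolation=2);c=cv2.resize(S[160:320,350:455],None,fx=3,fy=3)
H=np.zeros((555,795,3),np.uint8);H[:,:240]=a;H[:,240:480]=b;H[:480,480:]=c;cv2.imwrite("pics/c.png",H[:,:,::-1])
E
```

```text
cam [array([ 1.213 , -0.1121,  0.826 ]), array([ 0.3181, -0.0067,  1.0884])]
top rack ((558.1355590820312, 264.276611328125), (396.1911926269531, 114.97747039794922), 2.9503958225250244)
[[357.3435 311.4929]
 [363.2616 196.6678]
 [758.9276 217.0603]
 [753.0095 331.8854]]
yellow ((389.8011779785156, 249.75848388671875), (28.109779357910156, 95.43629455566406), 3.2030696868896484) [147. 255.] [188. 268.]
scene rack ((555.4365844726562, 264.01214599609375), (417.11676025390625, 119.82179260253906), 3.5552141666412354)
[[343.5645 310.8749]
 [350.9947 191.2838]
 [767.3087 217.1494]
 [759.8785 336.7405]]
yellow ((415.6692810058594, 243.170166015625), (73.82573699951172, 108.77783203125), 2.1159591674804688) [357. 170.] [394. 191.]
top collar 65 [386.5385 129.0769] [384. 124.] [389. 134.] [ 0.7151 -0.2589] 0.7283441528623573
scene collar 152 [170.2961 294.2039] [165. 286.] [175. 303.] [ 0.7117 -0.2593] 0.7320943624335712
top tray ((574.0834350585938, -243.69061279296875), (232.81011962890625, 468.9163513183594), 89.54501342773438)
[[ 338.7083 -358.2302]
 [ 807.6099 -361.9538]
 [ 809.4586 -129.151 ]
 [ 340.557  -125.4274]]
scene tray ((551.0215454101562, -229.25064086914062), (201.73289489746094, 459.6757507324219), 83.42024993896484)
[[ 311.1396 -303.1165]
 [ 767.7877 -355.7889]
 [ 790.9034 -155.3848]
 [ 334.2554 -102.7123]]
```

View pics/c.png

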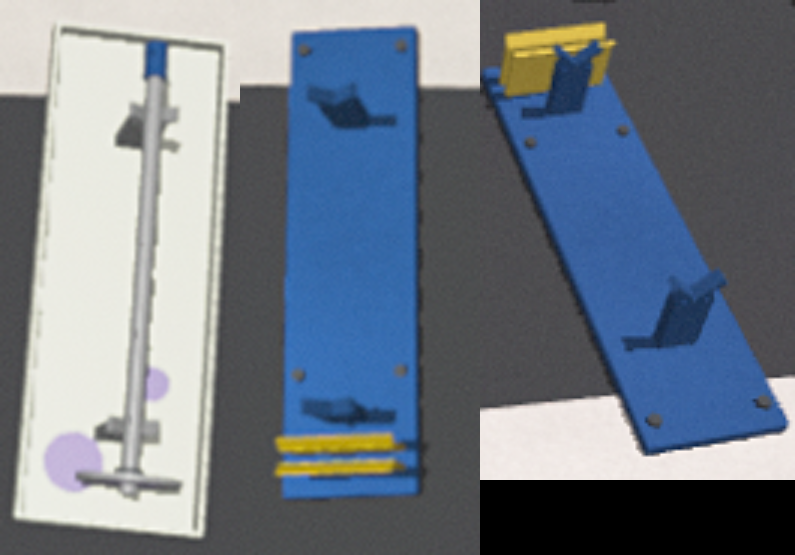

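```bash
python3 - <<'E'
from h import *
np.set_printoptions(precision=4,suppress=True)
T=np.load("top0.npy");S=np.load("scene0.npy")
def edge(prof,thr,up=True):
    for i in range(len(prof)-1):
        a,b=prof[i],prof[i+1]
        if a<thr<=b: return i+(thr-a)/(b-a)
    return None
sat=T.astype(float)[:,:,2]-T.astype(float)[:,:,0]
def fit(P):
    k=np.polyfit(P[:,0],P[:,1],1);r=P[:,1]-np.polyval(k,P[:,0]);g=abs(r)<.002
    k=np.polyfit(P[g,0],P[g,1],1);return k,g.sum(),r[g].std()
L=[];Rr=[]
for v in range(124,252):
    p=sat[v,135:172];e=edge(p,p.max()/2)
    if e is not None:L.append((135+e,v))
    p=sat[v,210:174:-1];e=edge(p,p.max()/2)
    if e is not None:Rr.append((210-e,v))
for n,E,z in(("L",L,.012),("R",Rr,.012),("R0",Rr,0)):
    k,c,s=fit(plane("top",E,z));print(n,k,np.degrees(np.arctan(k[0])),c,s,"y@.56",np.polyval(k,.56))
# top/bottom ends of plate
for nm,rng,us in(("far",range(110,140),range(158,190)),("near",range(285,267,-1),range(155,190))):
    E=[]
    for u in us:
        p=sat[list(rng),u];e=edge(p,60)
        if e is not None:E.append((u,rng[0]+e*(rng[1]-rng[0])))
    P=plane("top",E,.012);k=np.polyfit(P[:,1],P[:,0],1);print(nm,k,np.polyval(k,.26),np.polyval(k,.2),"z0",plane("top",E,0)[:,0].mean())
# rod
g=T.astype(float).mean(2)
for v in range(140,278,6): print(v,g[v,372:398].astype(int))
# slot columns
h=T.astype(int)
for u in(155,165,175,183): print(u,[tuple(h[v,u]) for v in range(253,272)])
E
```

```text
L [0.0579 0.2858] 3.3131894529974617 128 0.0005843826558399812 y@.56 0.318202540537202
R [0.0622 0.1739] 3.559443880976943 128 0.0002732297989051335 y@.56 0.20871687189796218
R0 [0.0622 0.1761] 3.559443880976956 128 0.0002762757099528439 y@.56 0.21095037996168337
far [-0.0588  0.7725] 0.7571915115149608 0.760718563444881 z0 0.7613285013268227
near [-0.062   0.3762] 0.3600564528994365 0.3637772441268138 z0 0.3611567824605041
140 [230 230 230 229 229 230 229 230 231 231 224 190 159 176 185 173 155 137
 154 206 231 232 231 229 230 230]
146 [230 231 231 232 233 225 175 149 137 133 135 136 156 177 183 170 150 146
 157 167 168 164 187 221 230 229]
152 [231 233 212 148 103  89  84  84  85  90 108 149 175 186 180 159 125 119
 181 227 233 230 230 231 230 230]
158 [230 173 129 114 113 110 100  88  85  84 110 154 184 191 175 151 132 138
 141 141 139 141 163 208 228 231]
164 [230 230 230 231 230 230 230 230 233 225 167 164 185 186 166 146 182 229
 233 230 230 229 231 230 230 230]
170 [231 231 231 230 230 230 231 231 230 202 160 175 190 178 156 143 184 229
 233 230 230 230 230 230 231 231]
176 [2
[... 4690 characters left out ...]
 np.int64(19)), (np.int64(187), np.int64(161), np.int64(4)), (np.int64(185), np.int64(164), np.int64(21)), (np.int64(155), np.int64(138), np.int64(33)), (np.int64(94), np.int64(91), np.int64(82)), (np.int64(55), np.int64(91), np.int64(151)), (np.int64(90), np.int64(119), np.int64(172)), (np.int64(158), np.int64(149), np.int64(129)), (np.int64(182), np.int64(160), np.int64(58)), (np.int64(188), np.int64(162), np.int64(16)), (np.int64(188), np.int64(162), np.int64(44)), (np.int64(138), np.int64(123), np.int64(80)), (np.int64(64), np.int64(76), np.int64(109)), (np.int64(43), np.int64(94), np.int64(156)), (np.int64(51), np.int64(106), np.int64(175)), (np.int64(57), np.int64(110), np.int64(179))]
```

```bash
cat >> h.py <<'E'
from scipy.spatial.transform import Rotation as Ro
def go(p,yaw,p0=None,r0=None):
    o=robot.observe();R0=Ro.from_euler('xyz',o['tool_rot'] if r0 is None else r0);q=o['tool_pos'] if p0 is None else np.array(p0)
    R1=Ro.from_euler('xyz',[np.pi,0,yaw]);return np.round(R0.inv().apply(np.array(p)-q),4),np.round((R0.inv()*R1).as_rotvec(),4)
E
python3 - <<'E'
from h import *
np.set_printoptions(precision=4,suppress=True)
P=plane("top",[(384.5,170),(381.2,218),(378.4,260)],.08);k=np.polyfit(P[:,0],P[:,1],1);print(P,k,P[:,1]-np.polyval(k,P[:,0]))
print("collar",tri((386.54,129.08),(170.3,294.2)))
print("slot",plane("top",[(170,262)],.062),"disc top rim line",plane("top",[(378,270),(393,271)],.08))
y=np.arctan(k[0]);o=np.array([.5488,np.polyval(k,.5488)]);g=o-.07*np.array([np.cos(y),np.sin(y)])
print("yaw",y,"grip",g)
for p in([.45,.2,.2],[*g,.15],[*g,.061]):print(go(p,y+np.pi))
E
```

```text
[[ 0.6124 -0.2504  0.08  ]
 [ 0.4974 -0.2394  0.08  ]
 [ 0.4007 -0.2309  0.08  ]] [-0.0922 -0.1938] [-0.0001  0.0003 -0.0001]
collar (array([ 0.7139, -0.2584,  0.083 ]), np.float64(0.0005624578307052624))
slot [[0.3886 0.2443 0.062 ]] disc top rim line [[ 0.3782 -0.2296  0.08  ]
 [ 0.3762 -0.2639  0.08  ]]
yaw -0.09193394587900118 grip [ 0.4791 -0.238 ]
(array([-0.3342, -0.1629, -0.0012]), array([-0.0013, -0.0004, -0.3149]))
(array([-0.5342, -0.5535,  0.0493]), array([-0.0013, -0.0004, -0.3149]))
(array([-0.5343, -0.5534,  0.1383]), array([-0.0013, -0.0004, -0.3149]))
```

Call:
arm_command([
  [[-0.334,-0.163,0],[0,0,-0.315],0.0918],
  [[-0.334,-0.163,0],[0,0,-0.315],0.0918],
  [[-0.334,-0.163,0],[0,0,-0.315],0.0918],
  [[-0.334,-0.163,0],[0,0,-0.315],0.0918],
  [[-0.334,-0.163,0],[0,0,-0.315],0.0918],
])

```text
time: 0.6
tool_pos: [0.3644, 0.2994, 0.1991]
tool_rot: [-3.142, -0.0, 3.05]
contact_force: [0.5, 0.7, -0.6]
opening: 0.0919
grip_force: 0.0
```

Call:
arm_command([
  [[-0.334,-0.163,0],[0,0,-0.315],0.0918],
  [[-0.334,-0.163,0],[0,0,-0.315],0.0918],
  [[-0.334,-0.163,0],[0,0,-0.315],0.0918],
  [[-0.334,-0.163,0],[0,0,-0.315],0.0918],
  [[-0.334,-0.163,0],[0,0,-0.315],0.0918],
])

```text
time: 1.1
tool_pos: [0.5728, 0.1736, 0.1989]
tool_rot: [3.141, -0.001, -2.919]
contact_force: [0.5, 0.4, -0.2]
opening: 0.092
grip_force: 0.0
```

```bash
python3 - <<'E'
from h import *
o=robot.observe();print(o['time'],o['tool_pos'],o['tool_rot'],o['qpos'])
g=[.4791,-.238];y=-.0919+np.pi
for z in(.15,.061):print(go([*g,z],y))
E
```

```text
1.1 [0.57283098 0.17359328 0.19889088] [ 3.14130252e+00 -6.13148838e-04 -2.91856902e+00] [ 1.66109698e-01  4.79114827e-01  1.31005158e+00  2.60951267e-04
  1.35305492e+00 -1.62776663e+00]
(array([ 0.1824, -0.3807,  0.0489]), array([ 2.000e-04, -7.000e-04,  3.149e-01]))
(array([ 0.1824, -0.3807,  0.1379]), array([ 2.000e-04, -7.000e-04,  3.149e-01]))
```

Call:
arm_command([
  [[0.182,-0.381,0],[0,0,0.315],0.06],
  [[0.182,-0.381,0],[0,0,0.315],0.06],
  [[0.182,-0.381,0],[0,0,0.315],0.06],
  [[0.182,-0.381,0],[0,0,0.315],0.06],
  [[0.182,-0.381,0],[0,0,0.315],0.06],
])

```text
time: 1.6
tool_pos: [0.5154, -0.0706, 0.1989]
tool_rot: [3.141, -0.001, 3.05]
contact_force: [0.8, 0.0, 0.1]
opening: 0.0604
grip_force: 0.0
```

```bash
python3 - <<'E'
from h import *
o=robot.observe();print(o['time'],o['tool_pos'],o['tool_rot'])
print(go([.4791,-.238,.11],-.0919+np.pi))
E
```

```text
1.6 [ 0.51539897 -0.07056485  0.19887899] [ 3.14137551e+00 -6.89166334e-04  3.04996385e+00]
(array([ 0.0208, -0.1701,  0.0889]), array([ 0.0002, -0.0007,  0.0003]))
```

Call:
arm_command([
  [[0.021,-0.05,0],[0,0,0],0.06],
  [[0.021,-0.1,0],[0,0,0],0.06],
  [[0.021,-0.14,0.02],[0,0,0],0.06],
  [[0.021,-0.17,0.04],[0,0,0],0.06],
  [[0.021,-0.17,0.07],[0,0,0],0.06],
])

```text
time: 2.1
tool_pos: [0.4799, -0.2406, 0.1291]
tool_rot: [-3.139, 0.003, 3.046]
contact_force: [0.9, 0.5, 0.6]
opening: 0.0601
grip_force: 0.0
```

```bash
python3 - <<'E'
from h import *
o=robot.observe();print(o['time'],o['tool_pos'],o['tool_rot'])
print(go([.4791,-.238,.061],-.0919+np.pi))
E
```

```text
2.1 [ 0.47994621 -0.24061023  0.12914476] [-3.13915153e+00  2.68842419e-03  3.04553380e+00]
(array([0.0013, 0.0027, 0.0681]), array([-0.0024,  0.0027, -0.0042]))
```

Call:
arm_command([
  [[0,0,0.03],[0,0,0],0.06],
  [[0,0,0.055],[0,0,0],0.06],
  [[0,0,0.068],[0,0,0],0.06],
  [[0,0,0.068],[0,0,0],0.06],
  [[0,0,0.068],[0,0,0],0.06],
])

```text
time: 2.6
tool_pos: [0.4799, -0.2362, 0.0614]
tool_rot: [3.141, -0.0, 3.05]
contact_force: [0.4, 0.5, 0.3]
opening: 0.0598
grip_force: 0.0
```

```bash
python3 - <<'E'
from h import *
o=robot.observe();print(o['time'],o['tool_pos'],o['tool_rot'])
print(go([.4791,-.238,.061],-.0919+np.pi))
print(o['contact_force'],o['torque'])
im=robot.read_camera("top");cv2.imwrite("pics/g1.png",cv2.resize(im[150:300,330:450],None,fx=4,fy=4)[:,:,::-1])
E
```

```text
2.6 [ 0.47993819 -0.23622082  0.06135891] [ 3.14135136e+00 -2.27291413e-04  3.04978177e+00]
(array([ 0.0007, -0.0018,  0.0004]), array([ 0.0002, -0.0002,  0.0001]))
[0.3931668  0.5019809  0.29495166] [0.04643817 0.02988915 0.0256449 ]
```

View pics/g1.png

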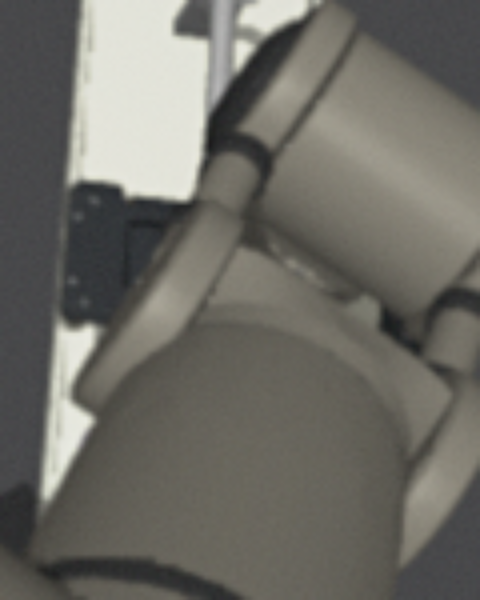

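Call:
arm_command([
  [[0,-0.002,0],[0,0,0],0.03],
  [[0,-0.002,0],[0,0,0],0.02],
  [[0,-0.002,0],[0,0,0],0.005],
  [[0,-0.002,0],[0,0,0],0.005],
  [[0,-0.002,0],[0,0,0],0.005],
], squeeze=30)

```text
time: 3.15
tool_pos: [0.4797, -0.2382, 0.0614]
tool_rot: [-3.142, 0.0, 3.05]
contact_force: [0.5, -0.2, -0.5]
opening: 0.0246
grip_force: 0.0
```

```bash
cat >> h.py <<'E'
def st(n=4):
    np.set_printoptions(precision=4,suppress=True)
    F=[];Q=[]
    for _ in range(n):
        robot.read_camera("scene");o=robot.observe();R=Ro.from_euler('xyz',o['tool_rot']);F.append(R.inv().apply(o['contact_force']));Q.append(R.inv().apply(o['torque']))
    print(o['time'],o['tool_pos'],o['tool_rot'],o['opening'],o['grip_force']);print("tool F",np.mean(F,0),"T",np.mean(Q,0),"sd",np.std(F,0),np.std(Q,0))
E
python3 -c "
from h import *
st()"
```

```text
3.35 [ 0.4797 -0.2382  0.0612] [3.1415 0.     3.0499] 0.008842427448676707 0.0
tool F [ 0.4784 -0.0154  0.0828] T [-0.021   0.027   0.0174] sd [0.4323 0.4984 0.4295] [0.0264 0.0305 0.0374]
```

```bash
python3 - <<'E'
from h import *
st(1)
im=robot.read_camera("scene");cv2.imwrite("pics/g2.png",cv2.resize(im[120:320,100:300],None,fx=3,fy=3)[:,:,::-1])
E
```

```text
3.4 [ 0.4797 -0.2382  0.0612] [ 3.1415 -0.      3.0498] 0.0066927714003675 0.0
tool F [-0.9741  0.4916 -0.0113] T [-0.0477  0.0208 -0.0198] sd [0. 0. 0.] [0. 0. 0.]
```

View pics/g2.png

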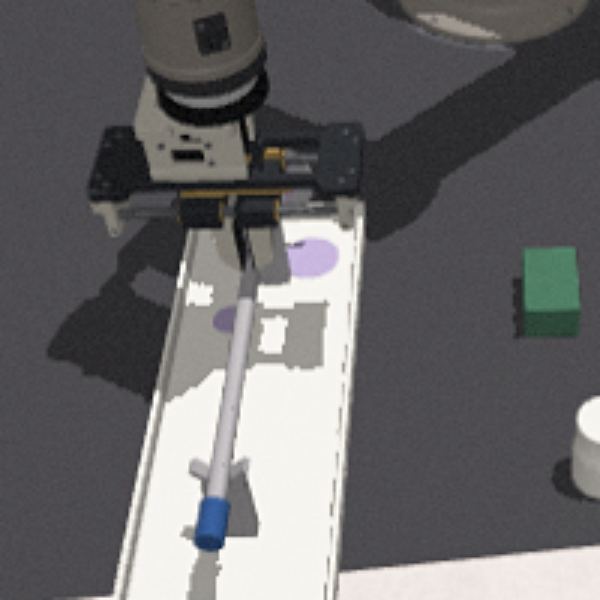

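```bash
cat >> h.py <<'E'
def proj(n,X):
    m=M[n];K=np.array([[m['fx'],0,m['cx']],[0,m['fy'],m['cy']],[0,0,1]])
    return cv2.projectPoints(np.atleast_2d(X).astype(float),cv2.Rodrigues(m['R'])[0],m['t'],K,np.array([m['k1'],0,0,0.]))[0][:,0]
E
python3 - <<'E'
from h import *
st(1)
print((proj("scene",[[.4797,-.238,.061],[.4797,-.238,.08],[.5496,-.2445,.08],[.489,-.239,.061]])-[100,120])*3)
im=robot.read_camera("scene");cv2.imwrite("pics/g3.png",cv2.resize(im[180:240,150:220],None,fx=8,fy=8)[:,:,::-1])
E
```

```text
3.5 [ 0.4797 -0.2382  0.0612] [ 3.1415 -0.      3.0498] 0.0050128918510884005 0.0
tool F [ 0.2603  0.2086 -0.2628] T [-0.0515  0.0079  0.0019] sd [0. 0. 0.] [0. 0. 0.]
[[253.9595 284.0502]
 [250.3665 267.429 ]
 [239.6181 335.677 ]
 [252.4528 292.7641]]
```

View pics/g3.png

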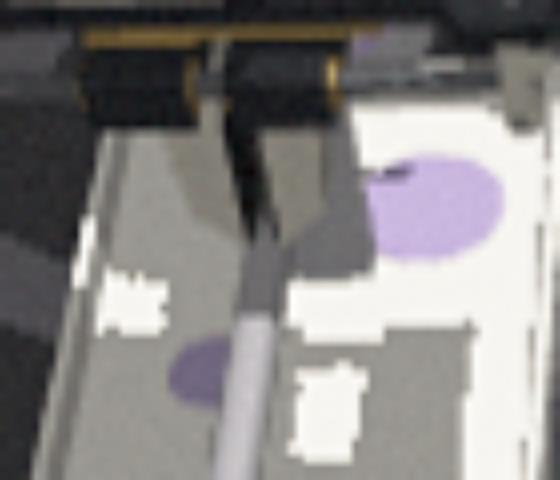

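Call:
arm_command([
  [[0,0,0],[0,0,0],0.05],
  [[0,0,0],[0,0,0],0.05],
  [[0,0,0],[0,0,0],0.05],
  [[0,0,0],[0,0,0],0.05],
  [[0,0,0],[0,0,0],0.05],
])

```text
time: 4.05
tool_pos: [0.4797, -0.2382, 0.0612]
tool_rot: [3.142, 0.0, 3.05]
contact_force: [-0.3, 0.0, 0.4]
opening: 0.0406
grip_force: 0.0
```

```bash
python3 - <<'E'
from h import *
st(1)
R=Ro.from_euler('xyz',robot.observe()['tool_rot']);p=robot.observe()['tool_pos']
for a in(-.05,-.025,0,.025,.05,):
  print(a,[(proj("scene",p+R.apply([-.0095,a,-h]))[0]-[150,175])*8 for h in(0,.019,.066)])
im=robot.read_camera("scene");cv2.imwrite("pics/g4.png",cv2.resize(im[175:245,140:230],None,fx=8,fy=8)[:,:,::-1])
E
```

```text
4.1 [ 0.4797 -0.2382  0.0613] [3.1415 0.0001 3.0498] 0.04450105276827264 0.0
tool F [ 0.0836  0.4014 -0.1902] T [ 0.0121 -0.0483  0.0074] sd [0. 0. 0.] [0. 0. 0.]
-0.05 [array([102.8974, 343.9284]), array([ 90.9023, 299.6603]), array([ 59.8479, 184.8619])]
-0.025 [array([187.8857, 342.2343]), array([177.0317, 297.947 ]), array([148.9306, 183.0971])]
0 [array([272.891 , 340.5388]), array([263.18  , 296.2343]), array([238.0374, 181.3384])]
0.025 [array([357.9026, 338.8424]), array([349.3359, 294.5225]), array([327.1556, 179.5859])]
0.05 [array([442.9093, 337.1451]), array([435.488 , 292.8117]), array([416.2727, 177.8399])]
```

View pics/g4.png

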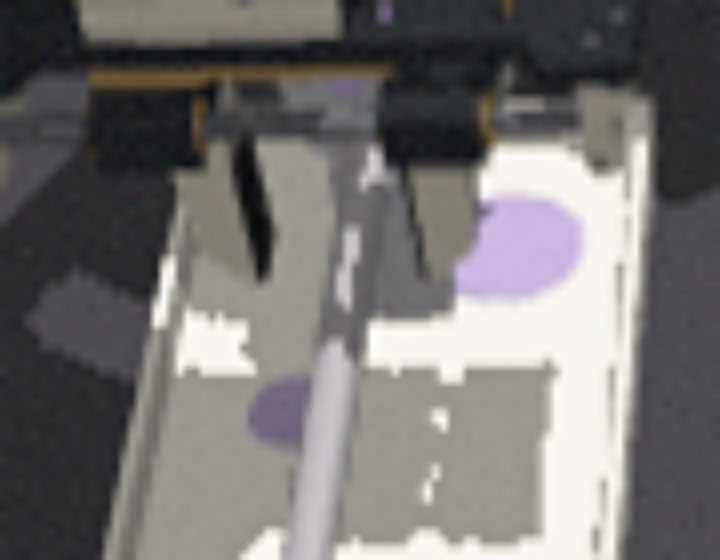

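Call:
arm_command([
  [[0,0,0.01],[0,0,0],0.05],
  [[0,0,0.02],[0,0,0],0.05],
  [[0,0,0.024],[0,0,0],0.04],
  [[0,0,0.024],[0,0,0],0.02],
  [[0,0,0.024],[0,0,0],0.005],
], squeeze=30)

```text
time: 4.65
tool_pos: [0.4797, -0.2382, 0.037]
tool_rot: [3.141, -0.0, 3.05]
contact_force: [-0.2, -0.4, -0.2]
opening: 0.0307
grip_force: 0.0
```

Call:
arm_command([
  [[0,0,0],[0,0,0],0.005],
  [[0,0,0],[0,0,0],0.005],
  [[0,0,0],[0,0,0],0.005],
  [[0,0,0],[0,0,0],0.005],
  [[0,0,0],[0,0,0],0.005],
])

```text
time: 5.15
tool_pos: [0.4799, -0.2386, 0.0375]
tool_rot: [-3.141, 0.001, 3.05]
contact_force: [-0.4, -2.8, 1.9]
opening: 0.0128
grip_force: 30.0
```

```bash
python3 -c "
from h import *
st()"
```

```text
5.35 [ 0.4799 -0.2386  0.0375] [-3.1409  0.0007  3.0498] 0.013025251739113399 30.0001859664917
tool F [ 0.7331 -3.3135 -1.9153] T [0.4849 0.0466 0.001 ] sd [0.1537 0.7626 0.3247] [0.0485 0.0271 0.0229]
```

Call:
arm_command([
  [[0,0,-0.001],[0,0,0],0.005],
  [[0,0,-0.002],[0,0,0],0.005],
  [[0,0,-0.003],[0,0,0],0.005],
  [[0,0,-0.004],[0,0,0],0.005],
  [[0,0,-0.005],[0,0,0],0.005],
])

```text
time: 5.85
tool_pos: [0.4793, -0.2376, 0.0419]
tool_rot: [3.141, -0.001, 3.05]
contact_force: [-0.1, -0.1, -5.5]
opening: 0.0134
grip_force: 30.0
```

```bash
python3 - <<'E'
from h import *
st()
im=robot.read_camera("scene");np.save("l1.npy",im);b=pts(mask(im,(100,120,50),(125,255,255),(140,270,200,315)));print(len(b),b.mean(0),b.min(0),b.max(0))
E
```

```text
6.05 [ 0.4796 -0.238   0.0422] [ 3.1413 -0.0002  3.0498] 0.013036537925640735 29.99971568584442
tool F [-0.0549  0.6034  5.4309] T [-0.0152  0.0339  0.0006] sd [0.5175 0.6117 0.7514] [0.0307 0.0294 0.0219]
151 [170.2318 293.0662] [165. 285.] [175. 301.]
```

Call:
arm_command([
  [[0,0,-0.001],[0,0,0],0.005],
  [[0,0,-0.002],[0,0,0],0.005],
  [[0,0,-0.003],[0,0,0],0.005],
  [[0,0,-0.004],[0,0,0],0.005],
  [[0,0,-0.005],[0,0,0],0.005],
])

```text
time: 6.6
tool_pos: [0.4797, -0.2382, 0.0474]
tool_rot: [3.142, 0.0, 3.05]
contact_force: [-0.2, 0.2, -4.9]
opening: 0.0132
grip_force: 30.0
```

```bash
python3 - <<'E'
from h import *
st(8)
im=robot.read_camera("scene");np.save("l2.npy",im);b=pts(mask(im,(100,120,50),(125,255,255),(140,270,200,315)));print(len(b),b.mean(0),b.min(0),b.max(0))
print(proj("scene",[[.7139,-.2595,z] for z in(.08,.085,.09,.095,.1)]))
for n in("scene0.npy","l2.npy"):
    S=np.load(n);g=S.astype(int).mean(2)
    print(n,[g[r,168:186].astype(int) for r in(235,255,)])
im=robot.read_camera("scene");cv2.imwrite("pics/l2.png",cv2.resize(im[140:315,130:250],None,fx=3,fy=3)[:,:,::-1])
E
```

```text
7.0 [ 0.4797 -0.2381  0.0472] [ 3.1414 -0.0001  3.0498] 0.01319749026943343 29.99962091445923
tool F [-0.1478  0.0198  5.4515] T [-0.0411  0.0291  0.0113] sd [0.2911 0.5508 0.5752] [0.0257 0.0211 0.0309]
158 [169.6835 291.7911] [164. 283.] [175. 300.]
[[170.1531 295.1064]
 [169.7132 293.7148]
 [169.2697 292.3114]
 [168.8225 290.8959]
 [168.3715 289.4682]]
scene0.npy [array([242, 243, 242, 243, 242, 243, 244, 245, 198, 163, 187, 195, 201,
       173, 151, 239, 245, 243]), array([243, 243, 243, 243, 247, 171, 166, 188, 194, 174, 174, 144, 239,
       245, 243, 242, 243, 243])]
l2.npy [array([149, 150, 148, 148, 151, 149, 148, 135, 168, 187, 195, 200, 180,
       151, 128, 151, 152, 153]), array([244, 244, 244, 250, 152, 168, 190, 197, 202, 176, 142, 222, 246,
       244, 242, 243, 243, 244])]
```

View pics/l2.png

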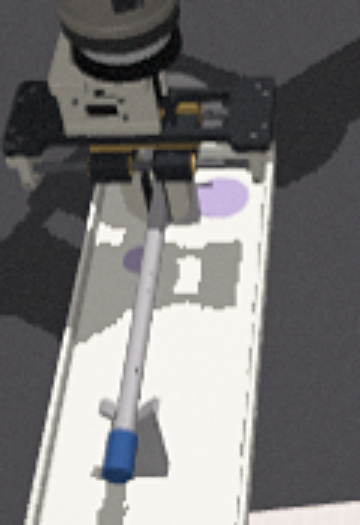

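Call:
arm_command([
  [[0,0,-0.004],[0,0,0],0.005],
  [[0,0,-0.011],[0,0,0],0.005],
  [[0,0,-0.019],[0,0,0],0.005],
  [[0,0,-0.026],[0,0,0],0.005],
  [[0,0,-0.03],[0,0,0],0.005],
])

```text
time: 7.6
tool_pos: [0.4801, -0.2385, 0.0785]
tool_rot: [-3.141, 0.002, 3.05]
contact_force: [-0.4, 0.4, -5.4]
opening: 0.0127
grip_force: 30.0
```

```bash
python3 - <<'E'
from h import *
st(8)
B=((100,120,50),(125,255,255))
s=pts(mask(robot.read_camera("scene"),*B,(140,255,200,315)));t=pts(mask(robot.read_camera("top"),*B,(375,105,402,145)))
print(s.mean(0),t.mean(0),t.min(0),t.max(0),tri(t.mean(0),s.mean(0)))
E
```

```text
8.0 [ 0.4795 -0.238   0.0769] [ 3.1411 -0.0006  3.0498] 0.012852316967467442 29.99974250793457
tool F [0.2986 0.1675 5.4654] T [-0.0243  0.0108  0.0083] sd [0.2688 0.5033 0.4639] [0.0434 0.0378 0.0267]
[167.0994 283.2733] [390.403  123.4776] [387. 118.] [393. 129.] (array([ 0.7134, -0.2584,  0.1203]), np.float64(5.140935290137437e-05))
```

Call:
arm_command([
  [[0,0,-0.006],[0,0,0],0.005],
  [[0,0,-0.018],[0,0,0],0.005],
  [[0,0,-0.032],[0,0,0],0.005],
  [[0,0,-0.044],[0,0,0],0.005],
  [[0,0,-0.05],[0,0,0],0.005],
])

```text
time: 8.6
tool_pos: [0.4804, -0.2386, 0.1292]
tool_rot: [-3.14, 0.003, 3.05]
contact_force: [-0.7, 0.0, -5.7]
opening: 0.013
grip_force: 30.0
```

```bash
python3 - <<'E'
from h import *
st(3)
B=((100,120,50),(125,255,255))
s=pts(mask(robot.read_camera("scene"),*B,(140,235,200,315)));t=pts(mask(robot.read_camera("top"),*B,(375,95,405,145)))
print(s.mean(0),t.mean(0),len(s),len(t),tri(t.mean(0),s.mean(0)))
print(go([.4889,.2598,.127],.06+np.pi))
E
```

```text
8.75 [ 0.4798 -0.2383  0.1277] [-3.1412  0.0008  3.0498] 0.012538918281238461 29.99963253736496
tool F [-0.1231 -0.2843  5.0437] T [-0.0402  0.0243 -0.0021] sd [0.3489 0.2147 0.8617] [0.0444 0.009  0.0117]
[162.046  267.4885] [395.9474 115.0921] 174 76 (array([ 0.7131, -0.2587,  0.1707]), np.float64(3.059166600834594e-05))
(array([0.0361, 0.4965, 0.0001]), array([ 0.0007, -0.0008, -0.1518]))
```

Call:
arm_command([
  [[0.0,0.005,0],[0,0,-0.002],0.005],
  [[0.001,0.018,0],[0,0,-0.006],0.005],
  [[0.003,0.036,0],[0,0,-0.012],0.005],
  [[0.004,0.058,0],[0,0,-0.019],0.005],
  [[0.006,0.08,0],[0,0,-0.026],0.005],
])

```text
time: 9.35
tool_pos: [0.4807, -0.1557, 0.1271]
tool_rot: [3.141, -0.0, 3.077]
contact_force: [0.5, -0.5, -5.8]
opening: 0.0129
grip_force: 30.0
```

Call:
arm_command([
  [[0.002,0.022,0],[0,0,-0.007],0.005],
  [[0.003,0.044,0],[0,0,-0.014],0.005],
  [[0.005,0.066,0],[0,0,-0.021],0.005],
  [[0.006,0.088,0],[0,0,-0.028],0.005],
  [[0.008,0.11,0],[0,0,-0.035],0.005],
])

```text
time: 9.85
tool_pos: [0.4797, -0.0452, 0.1273]
tool_rot: [3.141, -0.0, 3.112]
contact_force: [0.4, -0.8, -4.3]
opening: 0.0131
grip_force: 30.0
```

Call:
arm_command([
  [[0.002,0.022,0],[0,0,-0.007],0.005],
  [[0.003,0.044,0],[0,0,-0.014],0.005],
  [[0.005,0.066,0],[0,0,-0.021],0.005],
  [[0.006,0.088,0],[0,0,-0.028],0.005],
  [[0.008,0.11,0],[0,0,-0.035],0.005],
])

```text
time: 10.35
tool_pos: [0.4747, 0.0648, 0.1273]
tool_rot: [3.141, -0.0, -3.136]
contact_force: [0.1, 0.1, -5.6]
opening: 0.0129
grip_force: 30.0
```

```bash
python3 - <<'E'
from h import *
o=robot.observe();print(o['time'],o['tool_pos'],o['tool_rot'])
print(go([.4889,.2598,.127],.06+np.pi))
E
```

```text
10.35 [0.47469674 0.06478088 0.12729515] [ 3.14117590e+00 -2.03996758e-04 -3.13582701e+00]
(array([-0.0153,  0.1949,  0.0004]), array([ 0.0004, -0.0002, -0.0542]))
```

Call:
arm_command([
  [[-0.002,0.022,0],[0,0,-0.007],0.005],
  [[-0.004,0.044,0],[0,0,-0.014],0.005],
  [[-0.006,0.066,0],[0,0,-0.021],0.005],
  [[-0.008,0.088,0],[0,0,-0.028],0.005],
  [[-0.01,0.11,0],[0,0,-0.035],0.005],
])

```text
time: 10.85
tool_pos: [0.4839, 0.1747, 0.1272]
tool_rot: [3.141, -0.001, -3.101]
contact_force: [-0.3, -0.4, -4.7]
opening: 0.0129
grip_force: 30.0
```

Call:
arm_command([
  [[-0.001,0.022,0],[0,0,-0.007],0.005],
  [[-0.003,0.044,0],[0,0,-0.013],0.005],
  [[-0.004,0.064,0],[0,0,-0.017],0.005],
  [[-0.005,0.078,0],[0,0,-0.019],0.005],
  [[-0.005,0.085,0],[0,0,-0.019],0.005],
])

```text
time: 11.35
tool_pos: [0.4859, 0.2594, 0.1272]
tool_rot: [3.141, -0.0, -3.081]
contact_force: [0.1, -0.3, -5.4]
opening: 0.0133
grip_force: 30.0
```

```bash
python3 - <<'E'
from h import *
st(4)
print(go([.4889,.2598,.127],.06+np.pi))
# rack-frame prediction of collar pixels
c=np.array([.5586,.264]);u=np.array([np.cos(.06),np.sin(.06)])
X=[*(c+.165*u),.168];D=[*(c-.17*u),.168]
print(proj("scene",[X,D]),proj("top",[X,D]))
S=robot.read_camera("scene");T=robot.read_camera("top");np.save("s5.npy",S);np.save("t5.npy",T)
H=np.zeros((600,800,3),np.uint8)
a=cv2.resize(S[110:310,300:460],None,fx=2.5,fy=3);b=cv2.resize(T[90:290,120:280],None,fx=2.5,fy=3);H[:,:400]=a;H[:,400:]=b
cv2.imwrite("pics/h5.png",H[:,:,::-1])
E
```

```text
11.55 [0.4866 0.2572 0.1272] [-3.1411 -0.0004 -3.0832] 0.012895368200212575 29.99895840883255
tool F [-0.1719 -0.0166  5.3642] T [-0.0375  0.0439 -0.0307] sd [0.6271 0.745  0.4963] [0.0554 0.0277 0.0231]
(array([-0.0025,  0.0024,  0.0002]), array([-0.0005, -0.0004, -0.0016]))
[[443.2612 245.6185]
 [383.3827 139.9408]] [[156.1021 106.6642]
 [153.364  257.8514]]
```

View pics/h5.png

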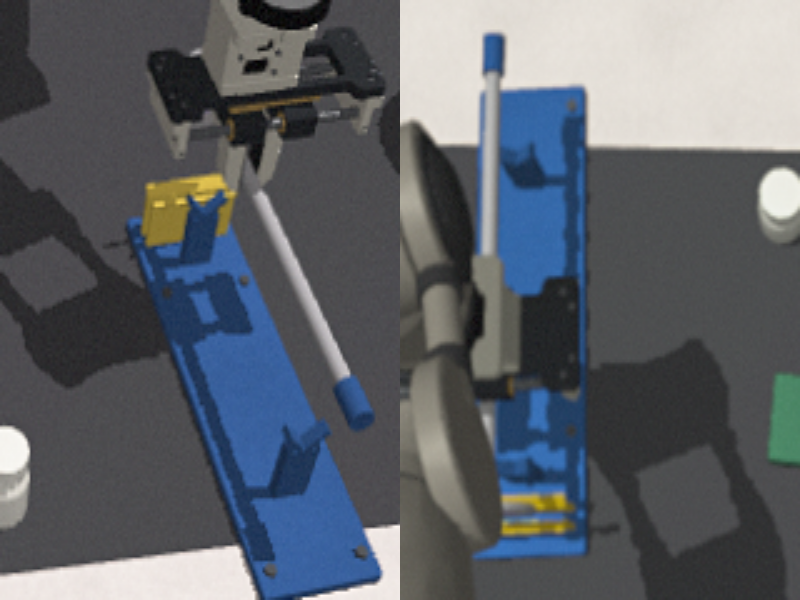

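```bash
python3 - <<'E'
from h import *
np.set_printoptions(precision=4,suppress=True)
S=np.load("s5.npy");T=np.load("t5.npy");B=((100,120,50),(125,255,255))
s=pts(mask(S,*B,(432,232,452,256)));t=pts(mask(T,*B,(150,96,166,117)))
print(len(s),s.mean(0),s.min(0),s.max(0),len(t),t.mean(0),t.min(0),t.max(0))
C,e=tri(t.mean(0),s.mean(0));print(C,e)
# rod: low saturation bright pixels
hs=lambda im,bx:pts(mask(im,(0,0,120),(180,70,255),bx))
r=hs(T,(148,122,164,168));A=np.array([(r[r[:,1]==v,0].mean(),v) for v in np.unique(r[:,1])]);print(A[::6])
P=plane("top",A,C[2]);k=np.polyfit(P[:,0],P[:,1],1);print("yaw top",k,np.polyval(k,C[0]),np.std(P[:,1]-np.polyval(k,P[:,0])))
q=hs(S,(398,165,440,236));A=np.array([(q[q[:,1]==v,0].mean(),v,(q[:,1]==v).sum()) for v in np.unique(q[:,1])]);print(A[::8])
# z along rod: scene point + top line -> vertical plane through top ray line
c1,d1=rays("top",np.array([(np.polyval(np.polyfit(r[:,1],r[:,0],1),v),v) for v in(120,165)]));n=np.cross(d1[0],d1[1])
c2,d2=rays("scene",A[5:-3,:2]);lam=((c1-c2)@n)/(d2@n);X=c2+d2*lam[:,None];kz=np.polyfit(X[:,0],X[:,2],1);ky=np.polyfit(X[:,0],X[:,1],1);print("z line",kz,"y line",ky,X[[0,-1]])
E
```

```text
180 [441.3167 244.0389] [434. 235.] [449. 253.] 77 [156.9221 107.1429] [154. 102.] [160. 113.]
[0.7209 0.2707 0.1705] 0.000947793294843909
[[153.7    122.    ]
 [153.1111 128.    ]
 [153.6364 134.    ]
 [155.5    140.    ]
 [155.5    146.    ]
 [155.5    152.    ]
 [155.     158.    ]
 [155.     164.    ]]
yaw top [0.1411 0.1796] 0.2813443001762127 0.0015476282032564062
[[407.  165.    5. ]
 [403.5 175.    6. ]
 [408.5 183.    6. ]
 [412.5 191.    6. ]
 [417.  199.    7. ]
 [421.5 207.    6. ]
 [425.5 215.    6. ]
 [430.5 223.    6. ]
 [435.  231.    7. ]]
z line [-0.2624  0.3305] y line [0.2125 0.1361] [[0.5441 0.2469 0.2071]
 [0.6772 0.2797 0.1542]]
```

```bash
python3 - <<'E'
from h import *
np.set_printoptions(precision=4,suppress=True)
T=np.load("t5.npy").astype(float);w0=T[:,:,0]
A=[]
for v in range(136,172):
    p=w0[v,149:163];w=np.clip(p-90,0,None);A.append((149+(w*np.arange(14)).sum()/w.sum(),v))
A=np.array(A);print(A[::5])
P=plane("top",A,.1705);k=np.polyfit(P[:,0],P[:,1],1);print(k,np.std(P[:,1]-np.polyval(k,P[:,0])),"at collar",np.polyval(k,.7209),P[[0,-1]])
E
```

```text
[[152.8902 136.    ]
 [155.2926 141.    ]
 [155.2354 146.    ]
 [155.1562 151.    ]
 [155.0629 156.    ]
 [154.9701 161.    ]
 [154.826  166.    ]
 [154.7187 171.    ]]
[0.091  0.2107] 0.0012151559505690496 at collar 0.2763006917311049 [[0.6532 0.2743 0.1705]
 [0.574  0.2637 0.1705]]
```

```bash
python3 - <<'E'
from h import *
np.set_printoptions(precision=4,suppress=True)
T=np.load("top0.npy").astype(float);g=T.mean(2)
for u in(363,366,369,386,388,390,392,394):print(u,g[262:280,u].astype(int))
print("slot",plane("top",[(166,261.5)],.058),plane("top",[(166,261.0)],.065))
for u,v in((363,268.5),(378,270.3),(394,272.2)):print(plane("top",[(u,v)],.08))
T=np.load("t5.npy").astype(float);
for u in(165,168,171,174,177): print(u,T[252:272,u,0].astype(int))
E
```

```text
363 [201 198 201 200 185 158 132 107  94 121 179 225 233 234 233 234 233 234]
366 [198 199 198 199 189 172 157 123  94 137 217 235 234 233 232 232 233 233]
369 [221 220 222 220 218 199 172 131  94 132 204 234 235 233 233 233 233 233]
386 [232 233 233 232 234 232 214 181 151 114  96 144 205 232 234 231 232 233]
388 [232 232 232 232 234 233 222 186 154 113  93 122 163 224 235 232 233 232]
390 [232 231 232 232 232 233 228 192 154 118  95 116 165 227 233 233 232 232]
392 [231 231 232 232 232 234 232 203 153 122  98 116 164 227 235 232 231 232]
394 [232 231 232 231 232 232 233 225 169 123 117 141 178 226 233 231 231 232]
slot [[0.3897 0.2547 0.058 ]] [[0.3904 0.253  0.065 ]]
[[ 0.3811 -0.1955  0.08  ]]
[[ 0.3775 -0.2296  0.08  ]]
[[ 0.3736 -0.2662  0.08  ]]
165 [ 57  54 101 178 194 163 131 117  98  84  74  86 107 132 183 173 104  47
  49  55]
168 [ 49  59 108 176 190 155 122 106  94  80  75 103 115 134 179 155  90  39
  47  60]
171 [ 48  59 105 175 192 157 114  91  83  71  78 118 123 138 183 159  92  45
  53  56]
174 [ 56  69 121 175 189 187 174 137  95  69  86 145 141 142 178 146  74  49
  58  55]
177 [ 53  59  87 115 131 144 164 148  98  60  66 102 119 125 128  99  54  44
  58  58]
```

Call:
arm_command([
  [[-0.002,0.001,0.004],[0,0,0],0.005],
  [[-0.004,0.002,0.014],[0,0,-0.001],0.005],
  [[-0.0055,0.0021,0.028],[0,0,-0.001],0.005],
  [[-0.0055,0.0021,0.041],[0,0,-0.001],0.005],
  [[-0.0055,0.0021,0.048],[0,0,-0.001],0.005],
])

```text
time: 12.15
tool_pos: [0.4916, 0.2595, 0.0773]
tool_rot: [-3.141, -0.003, -3.083]
contact_force: [-0.2, 0.7, -5.1]
opening: 0.0131
grip_force: 30.0
```

```bash
python3 - <<'E'
from h import *
st(4)
print(go([.4921,.2596,.0375],.06+np.pi))
S=robot.read_camera("scene");T=robot.read_camera("top");np.save("s6.npy",S);np.save("t6.npy",T)
B=((100,120,50),(125,255,255))
m=mask(T,*B,(148,96,185,120));n,l,s_,c=cv2.connectedComponentsWithStats(m);print(s_[1:],c[1:])
H=np.zeros((600,800,3),np.uint8)
a=cv2.resize(S[120:320,330:463],None,fx=3,fy=3);b=cv2.resize(T[90:290,130:263],None,fx=3,fy=3);H[:,:399]=a;H[:,400:799]=b
cv2.imwrite("pics/h6.png",H[:,:,::-1])
E
```

```text
12.35 [0.4925 0.2601 0.0793] [ 3.1415  0.0002 -3.0825] 0.013162377030611024 29.99891370534897
tool F [-0.059  -0.3229  5.5185] T [-0.0227  0.0481  0.005 ] sd [0.726  0.3875 1.0755] [0.0291 0.0376 0.0256]
(array([ 0.0004, -0.0005,  0.0418]), array([ 0.0001,  0.0002, -0.0009]))
[[158 108   7  11  68]] [[160.6912 112.9412]]
```

View pics/h6.png

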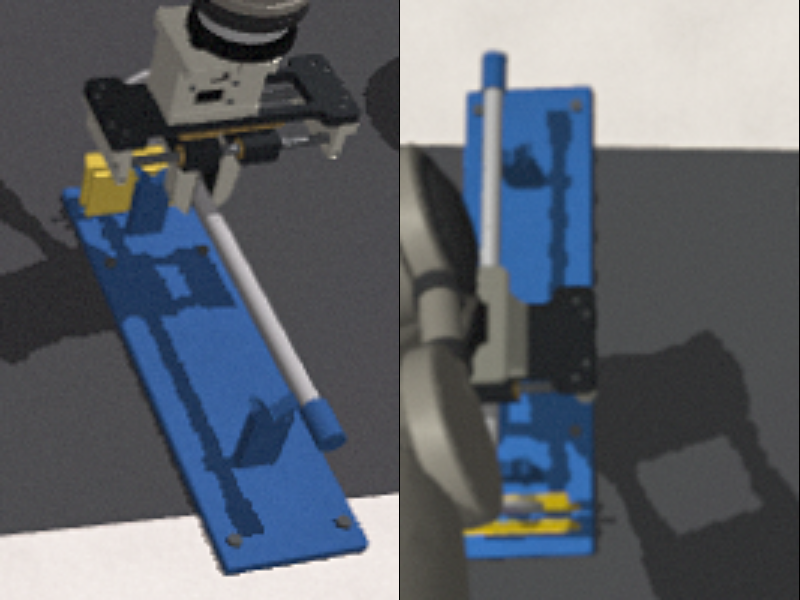

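```bash
python3 - <<'E'
from h import *
np.set_printoptions(precision=4,suppress=True)
T=np.load("t6.npy").astype(int)
for u in(166,169,172,175,178): print(u,[tuple(map(int,x)) for x in T[252:268,u]])
for z in(.115,.14,.15,.16):print(z,proj("top",[[.3895+d,.2535+y,z] for d,y in((.0025,-.015),(-.0025,-.015),(-.0025,0))]).ravel())
S=np.load("s6.npy")
B=((100,120,50),(125,255,255))
c=pts(mask(S,*B,(428,250,448,272)));print(c.mean(0),tri((160.69,112.94),c.mean(0)))
E
```

```text
166 [(50, 111, 182), (53, 114, 190), (107, 131, 176), (178, 164, 130), (185, 171, 132), (157, 154, 146), (126, 124, 127), (99, 95, 104), (83, 78, 95), (60, 71, 98), (67, 87, 109), (130, 134, 101), (169, 154, 69), (182, 156, 19), (190, 165, 24), (157, 141, 63)]
169 [(53, 110, 180), (59, 113, 183), (97, 123, 160), (145, 140, 110), (152, 141, 111), (138, 134, 128), (119, 118, 121), (98, 97, 101), (84, 81, 92), (57, 66, 94), (49, 70, 99), (102, 101, 82), (152, 136, 44), (175, 149, 14), (193, 166, 27), (159, 144, 63)]
172 [(47, 95, 152), (56, 108, 174), (80, 111, 150), (114, 113, 97), (127, 119, 84), (119, 118, 107), (109, 108, 108), (93, 94, 92), (83, 84, 89), (54, 69, 97), (47, 70, 103), (83, 86, 79), (106, 96, 41), (136, 117, 17), (181, 156, 27), (155, 139, 66)]
175 [(55, 112, 183), (65, 114, 181), (107, 124, 148), (150, 139, 88), (147, 131, 58), (117, 109, 82), (93, 93, 93), (84, 85, 83), (79, 87, 99), (64, 98, 149), (57, 91, 145), (92, 93, 93), (120, 106, 43), (156, 133, 14), (193, 164, 33), (154, 136, 72)]
178 [(48, 106, 176), (72, 113, 177), (136, 143, 145), (182, 164, 82), (192, 167, 35), (181, 158, 39), (169, 151, 46), (145, 128, 45), (96, 95, 74), (53, 79, 119), (89, 96, 116), (175, 160, 82), (189, 168, 34), (190, 164, 15), (198, 169, 36), (151, 131, 79)]
0.115 [166.9724 258.6648 166.8353 260.9568 160.0696 260.7762]
0.14 [164.1117 257.6962 163.9684 260.0462 157.0355 259.8605]
0.15 [162.9263 257.2945 162.7805 259.6686 155.7783 259.4807]
0.16 [161.7164 256.8844 161.5679 259.283  154.4953 259.0929]
[434.876  262.5698] (array([0.7273, 0.2726, 0.1203]), np.float64(0.00704757654522637))
```

Call:
arm_command([
  [[0,0,0.004],[0,0,0],0.005],
  [[0,0,0.012],[0,0,0],0.005],
  [[0,0,0.021],[0,0,0],0.005],
  [[0,0,0.028],[0,0,0],0.005],
  [[0,0,0.032],[0,0,0],0.005],
])

```text
time: 12.95
tool_pos: [0.4916, 0.2599, 0.046]
tool_rot: [-3.141, -0.002, -3.082]
contact_force: [0.3, -0.2, -5.0]
opening: 0.013
grip_force: 30.0
```

Call:
arm_command([
  [[0,0,0.001],[0,0,0],0.005],
  [[0,0,0.003],[0,0,0],0.005],
  [[0,0,0.005],[0,0,0],0.005],
  [[0,0,0.007],[0,0,0],0.005],
  [[0,0,0.008],[0,0,0],0.005],
])

```text
time: 13.45
tool_pos: [0.4923, 0.2601, 0.0392]
tool_rot: [3.141, 0.0, -3.082]
contact_force: [0.1, -1.0, -5.1]
opening: 0.0128
grip_force: 30.0
```

```bash
python3 -c "
from h import *
st(6)"
```

```text
13.75 [0.4924 0.2602 0.0394] [ 3.1415  0.0003 -3.0823] 0.013143530394002524 29.998938739299774
tool F [ 0.1127 -0.0675  5.0491] T [-0.0315  0.0325  0.0054] sd [0.2873 0.5422 0.3643] [0.0275 0.018  0.0122]
```

Still carrying the full weight, 2 mm above the seat and with no side force, so the disc is in the slot freely. I'll lower it in small steps.

Call:
arm_command([
  [[0,0,0.0005],[0,0,0],0.005],
  [[0,0,0.001],[0,0,0],0.005],
  [[0,0,0.0015],[0,0,0],0.005],
  [[0,0,0.002],[0,0,0],0.005],
  [[0,0,0.002],[0,0,0],0.005],
])

```text
time: 14.25
tool_pos: [0.4927, 0.2597, 0.0379]
tool_rot: [-3.141, 0.001, -3.082]
contact_force: [-1.2, -4.0, 3.6]
opening: 0.0128
grip_force: 30.0
```

```bash
python3 -c "
from h import *
st(6)"
```

```text
14.55 [0.4927 0.2597 0.0378] [-3.1412  0.0009 -3.0824] 0.012664314353475216 30.000321865081787
tool F [ 0.9218 -5.1373 -3.3836] T [ 0.7866  0.2    -0.0324] sd [0.3848 0.2952 0.6017] [0.0443 0.0335 0.0247]
```

Call:
arm_command([
  [[0,-0.0005,-0.0003],[0,0,0],0.005],
  [[0,-0.001,-0.0005],[0,0,0],0.005],
  [[0,-0.001,-0.0005],[0,0,0],0.005],
  [[0,-0.001,-0.0005],[0,0,0],0.005],
  [[0,-0.001,-0.0005],[0,0,0],0.005],
], squeeze=15)

```text
time: 15.05
tool_pos: [0.4924, 0.2593, 0.0377]
tool_rot: [3.141, 0.0, -3.082]
contact_force: [1.4, -0.6, -2.6]
opening: 0.0133
grip_force: 15.0
```

```bash
python3 -c "
from h import *
st(4)"
```

```text
15.25 [0.4923 0.2593 0.0376] [ 3.1413  0.     -3.0823] 0.013440695780770008 14.999607056379318
tool F [-1.3865 -0.1448  3.0915] T [-0.0375 -0.1797  0.0098] sd [0.3872 0.4636 0.3982] [0.0363 0.0084 0.0266]
```

Call:
arm_command([
  [[0,0,0.0005],[0,0,0],0.014],
  [[0,0,0.0005],[0,0,0],0.02],
  [[0,0,0.0005],[0,0,0],0.03],
  [[0,0,0.0005],[0,0,0],0.045],
  [[0,0,0.0005],[0,0,0],0.045],
])

```text
time: 15.75
tool_pos: [0.4923, 0.2591, 0.0374]
tool_rot: [3.141, 0.0, -3.082]
contact_force: [0.3, -0.4, 0.0]
opening: 0.0398
grip_force: 0.0
```

```bash
python3 -c "
from h import *
st(3)"
```

```text
15.9 [0.4923 0.2591 0.0373] [ 3.1415  0.0001 -3.0824] 0.04428990427750429 0.0
tool F [-0.0062  0.339   0.1404] T [-0.0306  0.03   -0.0111] sd [0.7215 0.4745 0.2005] [0.0092 0.0293 0.0162]
```

Released. I'll go straight up, then sideways out of the top camera's view.

Call:
arm_command([
  [[0,0,-0.02],[0,0,0],0.045],
  [[0,0,-0.05],[0,0,0],0.045],
  [[0,0,-0.09],[0,0,0],0.045],
  [[0,0,-0.13],[0,0,0],0.045],
  [[0,0,-0.15],[0,0,0],0.045],
])

```text
time: 16.4
tool_pos: [0.4935, 0.2596, 0.1911]
tool_rot: [3.14, 0.005, -3.082]
contact_force: [1.0, -0.0, 0.7]
opening: 0.0451
grip_force: 0.0
```

Call:
arm_command([
  [[0,-0.04,0],[0,0,0],0.045],
  [[0,-0.09,0],[0,0,0],0.045],
  [[0,-0.14,0],[0,0,0],0.045],
  [[0,-0.19,0],[0,0,0],0.045],
  [[0,-0.22,0],[0,0,0],0.045],
])

```text
time: 16.9
tool_pos: [0.5052, 0.0364, 0.1874]
tool_rot: [-3.141, 0.0, -3.084]
contact_force: [-0.3, -0.3, 0.3]
opening: 0.045
grip_force: 0.0
```

```bash
python3 - <<'E'
from h import *
st(6)
T=robot.read_camera("top").astype(int);S=robot.read_camera("scene")
B=((100,120,50),(125,255,255))
# rod centre in top: low-saturation pixels over blue
A=[]
for v in range(160,240,8):
    w=np.clip(T[v,150:194,0]-110,0,None)
    if w.sum()>100:A.append((150+(w*np.arange(44)).sum()/w.sum(),v))
A=np.array(A);print(A.round(1).tolist());P=plane("top",A,.08);k=np.polyfit(P[:,0],P[:,1],1)
print("rod line",k,"y at rack centre",np.polyval(k,.5586),"resid",np.std(P[:,1]-np.polyval(k,P[:,0])))
for u in(152,156,160,176,180,184):print(u,[tuple(map(int,x)) for x in T[253:269,u]])
print("expected disc px",proj("top",[[.3895-s*.06,.2538+s,.08] for s in(-.038,-.02,0,.02,.038)]))
E
```

```text
17.2 [0.5052 0.0404 0.1873] [ 3.1411  0.     -3.0816] 0.04510626005220901 0.0
tool F [-0.2517 -0.174  -0.287 ] T [-0.0235 -0.0102  0.0188] sd [0.6059 1.3592 0.5467] [0.0462 0.0415 0.0345]
[[164.3, 160.0], [164.1, 168.0], [164.0, 176.0], [169.7, 184.0], [171.9, 192.0], [170.6, 200.0], [163.6, 208.0], [168.0, 216.0], [171.2, 224.0], [175.0, 232.0]]
rod line [0.1798 0.1569] y at rack centre 0.2573128933927586 resid 0.006778349347913796
152 [(52, 110, 182), (72, 116, 179), (129, 139, 139), (176, 157, 71), (182, 157, 40), (179, 163, 104), (176, 170, 160), (160, 158, 157), (114, 113, 111), (76, 87, 111), (89, 116, 160), (148, 150, 119), (169, 152, 51), (182, 155, 10), (198, 171, 67), (136, 142, 146)]
156 [(53, 109, 183), (81, 118, 177), (146, 144, 128), (179, 158, 56), (185, 162, 65), (185, 175, 141), (183, 182, 176), (152, 151, 151), (107, 104, 111), (72, 79, 111), (108, 123, 155), (183, 169, 111), (181, 160, 41), (183, 158, 12), (198, 171, 89), (125, 133, 168)]
160 [(62, 107, 172), (87, 117, 166), (140, 139, 123), (143, 132, 69), (134, 128, 103), (184, 184, 184), (205, 206, 205), (157, 1
[... 356 characters left out ...]
, 114), (130, 127, 115), (126, 125, 113), (125, 121, 109)]
180 [(148, 143, 131), (146, 143, 129), (145, 139, 127), (142, 138, 126), (137, 134, 123), (138, 134, 122), (137, 133, 119), (136, 133, 121), (134, 129, 118), (133, 130, 118), (130, 127, 115), (128, 125, 114), (127, 124, 112), (125, 122, 111), (121, 119, 109), (119, 115, 105)]
184 [(78, 78, 69), (83, 80, 72), (77, 79, 70), (79, 77, 71), (78, 77, 70), (82, 78, 71), (84, 81, 74), (89, 87, 78), (95, 95, 87), (102, 99, 92), (104, 102, 93), (105, 103, 93), (107, 104, 95), (105, 103, 92), (110, 107, 98), (109, 106, 97)]
expected disc px [[180.6703 260.2934]
 [172.7667 260.5703]
 [164.0102 260.8724]
 [155.2832 261.1685]
 [147.4561 261.4297]]
```

```bash
python3 - <<'E'
from h import *
np.set_printoptions(precision=4,suppress=True)
P=plane("top",[(164.3,160),(164.0,176),(163.6,208)],.08)
print(P,P[:,1]-(.264+.06*(P[:,0]-.5586)))
T=robot.read_camera("top");S=robot.read_camera("scene")
e=proj("scene",[[.5586+.165,.264+.01,.083]])[0];print("expected collar",e,proj("top",[[.7233,.274,.083]]))
h=cv2.cvtColor(S,cv2.COLOR_RGB2HSV)
g=S.astype(int)
A=[]
for v in range(205,250,5):
    w=np.clip(g[v,385:440,0]-110,0,None);A.append((round(385+(w*np.arange(55)).sum()/max(w.sum(),1),1),v,int((w>0).sum())))
print(A)
print("expected rod", proj("scene",[[.5586+t,.264+.06*t,.08] for t in(-.06,-.03,0,.03,.06,.09,.14)]))
E
```

```text
[[0.6265 0.2695 0.08  ]
 [0.5874 0.2673 0.08  ]
 [0.5111 0.2627 0.08  ]] [0.0014 0.0016 0.0016]
expected collar [431.8449 271.7177] [[165.2931 121.1282]]
[(np.float64(397.4), 205, 5), (np.float64(400.0), 210, 6), (np.float64(402.7), 215, 6), (np.float64(405.2), 220, 6), (np.float64(407.7), 225, 6), (np.float64(410.2), 230, 6), (np.float64(413.0), 235, 6), (np.float64(415.5), 240, 6), (np.float64(418.1), 245, 6)]
expected rod [[392.5912 197.0079]
 [397.1414 205.829 ]
 [401.8656 214.997 ]
 [406.7733 224.5314]
 [411.8747 234.4535]
 [417.1808 244.7857]
 [426.511  262.9845]]
```

```bash
python3 -c "
from cell import robot
print(robot.hand_in())"
```

```text
the job is handed in; nothing more can be done
None
```

The shaft is in the blue rack, disc in the yellow slot and rod in both V saddles, released. It came up level on the first trial grip. The job is handed in, but the hand-in returned no verdict; my last camera check put the rod parallel to the rack and about 1.5 mm to one side.

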